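# Bond a pocket specimen viewer in the bench lever press

### The job

Load the three black parts of the pocket specimen viewer into the nest of the lever press, stacked squarely and let go of: first the cup, open side up, then the spacer ring on its rim, then the lens cap with its stub up. Only when all three are in, flip the safety catch fully over; then pull the sprung lever by its grip all the way down to its stop and keep holding it, for the adhesive rims bond only under pressure: the program finishes while still holding the lever down. Leave the petri dish, loupe, jar and dropper bottle undisturbed.

Things in the scene. Friction and masses are not known exactly. Their poses are not given: they have to be found in the camera images.
- press: Fixed grey bench press, base 215 x 160 mm. Origin on the worktop under the nest's axis; its x runs from the nest to the lever's hinge, y to the left of x, z up. Base spans x -90..+126, y +-80, top at z 14. The hinge axis is parallel to y at x 85, z 90, between two posts (34 x 12 mm, at x 85, y +-64.5, top at z 125).
- nest (a point): Centre of the flat round seat, 18 mm above the worktop; axes as the press. Two curved aluminium guide jaws on its +x and -x sides, 50 mm high over the seat, inner radius 27 mm, outer 35, mouth flared over the top 7 mm. On its +y and -y sides they leave slots 36 mm wide, open down to the seat, for the fingers that hold a part.
- viewer_cup: Black plastic cup, 50 mm diameter, 24 mm high, walls 5 mm thick, open upward, foot chamfered; origin at the centre of its underside. 50 g. Goes in first, on the seat.
- spacer_ring: Black plastic ring, 50 mm outer and 38 mm inner diameter, 12 mm high, lying flat; origin at the centre of its underside. 30 g. Goes on the cup's rim (24 mm above the seat).
- lens_cap: Black plastic disc, 50 mm diameter, 6 mm thick, with a round eyepiece stub of 24 mm diameter rising 12 mm above it in the middle; origin at the centre of its underside. 30 g. Goes on the ring (36 mm above the seat), stub up; its stub's top is then 54 mm above the seat.
- lever (a joint): Yoke of two steel arms 8 mm thick at press y +-52, grip 150 mm and sprung pad 85 mm from the hinge axis. 0 = raised, 20 degrees past upright (grip at press x 136, z 231); 1.92 = level, fully down on its stop (grip at x -65, z 90). A spring lifts it when let go; holding it down takes about 14 N downward at the grip. The catch blocks it near 0.
- lever_grip: Black ribbed grip of the lever, a free-turning sleeve 16 mm in diameter and 86 mm long, parallel to the press's y axis; origin at its middle, both sides of which are free for fingers between the arms.
- catch (a joint): Safety catch on the left (+y) post; axis parallel to press x at y 65.5, z 127. 0 = on: its bar points inward, right in front of the left lever arm. 1.57 = fully off: bar up; it clears the arm from about 1.3. Friction (0.05 N m) keeps it where it is left.
- catch_paddle (a point): Point on the catch's steel thumb paddle, 40 mm from its axis (press x 72). Paddle 20 mm wide along press x, 4 thick, reaching 53 mm from the axis. With the catch on it rises outward (+y) at 45 degrees; pressed down by a finger about 30 mm outward of the axis, it turns the catch off and ends 45 degrees below level. The space under it is free.
- press_pad: Round rubber-faced pad of 26 mm diameter on a sprung stem under the lever's bridge; origin at the centre of its face. With the lever fully down on a complete stack it yields about 3 mm and presses with about 13 N on the cap's stub.
- petri_dish: Bystander: closed petri dish, 61 mm diameter, 15 mm high; origin under its centre.
- loupe: Bystander: folding loupe, 30 x 43 x 15 mm; origin under its centre.
- jar: Bystander: white-capped specimen jar, 56 mm diameter, 72 mm high; origin under its centre.
- dropper: Bystander: amber dropper bottle with black bulb, 33 mm diameter, 100 mm high; origin under its centre.
There are look-alikes about, which are no part of the job. Leave any purple or yellow look-alike of the spacer_ring alone.

How it is judged:
On the way, in this order (a step that is already met when the one before it is completed fails the run):
1. the cup stands in the nest on the seat and is let go of, catch on (horizontal distance between viewer_cup and nest below 0.003 m and z of viewer_cup in the frame of nest between -0.003 and 0.003 m and angle between viewer_cup's own z axis and vertical below 0.07 rad and contact force between the fingers and viewer_cup below 0.2 N and value of joint catch below 0.5 rad), for 0.2 s.
2. the spacer ring lies on the cup in the nest and is let go of, catch on (horizontal distance between each of viewer_cup, spacer_ring and nest below 0.003 m and z of viewer_cup in the frame of nest between -0.003 and 0.003 m and angle between each of viewer_cup, spacer_ring's own z axis and vertical below 0.07 rad and z of spacer_ring in the frame of nest between 0.021 and 0.027 m and contact force between the fingers and spacer_ring below 0.2 N and value of joint catch below 0.5 rad), for 0.2 s.
3. the lens cap lies on the ring, stub up, and is let go of, catch on (horizontal distance between each of viewer_cup, spacer_ring, lens_cap and nest below 0.003 m and z of viewer_cup in the frame of nest between -0.003 and 0.003 m and angle between each of viewer_cup, spacer_ring, lens_cap's own z axis and vertical below 0.07 rad and z of spacer_ring in the frame of nest between 0.021 and 0.027 m and z of lens_cap in the frame of nest between 0.033 and 0.039 m and contact force between the fingers and lens_cap below 0.2 N and value of joint catch below 0.5 rad), for 0.2 s.
4. the catch is flipped off while the lever is still up (horizontal distance between each of viewer_cup, spacer_ring, lens_cap and nest below 0.003 m and z of viewer_cup in the frame of nest between -0.003 and 0.003 m and angle between each of viewer_cup, spacer_ring, lens_cap's own z axis and vertical below 0.07 rad and z of spacer_ring in the frame of nest between 0.021 and 0.027 m and z of lens_cap in the frame of nest between 0.033 and 0.039 m and value of joint catch above 1.3 rad and value of joint lever below 0.15 rad), for 0.1 s.
5. the lever is down on its stop, held by its grip, and the pad presses the cap (horizontal distance between each of viewer_cup, spacer_ring, lens_cap and nest below 0.003 m and z of viewer_cup in the frame of nest between -0.003 and 0.003 m and angle between each of viewer_cup, spacer_ring, lens_cap's own z axis and vertical below 0.07 rad and z of spacer_ring in the frame of nest between 0.021 and 0.027 m and z of lens_cap in the frame of nest between 0.033 and 0.039 m and value of joint catch above 1.3 rad and value of joint lever above 1.87 rad and contact force between press_pad and lens_cap between 7 and 30 N and contact force between the fingers and lever_grip above 4 N), for 0.2 s.
At the end, for the whole second after the job is handed in: Fingers hold the grip (over 4 N); lever down (1.87 rad or more); pad presses the lens cap with 7 to 30 N; catch off (over 1.3 rad); cup, ring and cap stacked in this order, each within 3 mm of the nest's axis and of its height (0, 24, 36 mm over the seat), level within 0.07 rad (all of step 5); the arm keeps its last pose, push and grip.
It fails at once if the petri dish is shoved or knocked over (moved more than 20 mm or tipped) (distance of petri_dish from where it was at the start of the episode above 0.02 m or angle between petri_dish's own z axis and vertical above 0.3 rad).
It fails at once if the folding loupe is shoved or knocked over (moved more than 20 mm or tipped) (distance of loupe from where it was at the start of the episode above 0.02 m or angle between loupe's own z axis and vertical above 0.3 rad).
It fails at once if the specimen jar is shoved or knocked over (moved more than 20 mm or tipped) (distance of jar from where it was at the start of the episode above 0.02 m or angle between jar's own z axis and vertical above 0.3 rad).
It fails at once if the dropper bottle is shoved or knocked over (moved more than 20 mm or tipped) (distance of dropper from where it was at the start of the episode above 0.02 m or angle between dropper's own z axis and vertical above 0.3 rad).
It also fails if it takes over 72 s, if anything falls off the work surface, if the arm or the gripper's body presses on something with over 40 N, if the wrist force passes 120 N, or if a joint passes its speed limit or range.

### The arm

A 6-joint arm with a two-finger parallel gripper is mounted at the origin on a cart in front of the work surface, level with it; the furniture and walls round the work are solid. World frame = base frame: x ahead of the robot, y to its left, z up, the work surface at z = 0. Lengths are in m, angles in rad, forces in N, time in s.
With the tool pointing down it reaches from about 0.275 to 0.825 m from the base axis. Payload 5.2 kg.
Tool frame: the origin (TCP) lies between the finger pads; the fingertips stand 19 mm ahead of it and the grasp point (between the pads) is the TCP; z points along the fingers, y is the line along which they close (so a half turn about z gives the same grasp; the last joint's range is limited). The gripper opens to 93 mm and grips with 3 to 60 N. Pads are 15 mm wide; open, the fingers measure 128 mm over their backs; the gripper's body (75 mm by 188 mm) begins 65 mm behind the grasp point.
Start: joints at [0.958, 0.259, 1.535, -0, 1.348, -0.203], TCP at [0.219, 0.504, 0.238] pointing down, gripper open.
Joint ranges: [-3.14, 3.14], [-0.91, 2.08], [0.19, 2.58], [-1.22, 4.36], [0.22, 2.71], [-3.12, 3.12]. Speed limits (rad/s): [2.57, 2.57, 3.14, 3.14, 3.14, 3.14].

### API

Orientations are given as a rotation vector (axis times angle).
In Python, from plant import readout, camera, r gives the robot as it stands.
- The arm moves only by the tool carry_out, never from a script. Its arguments are lists of equal length, an entry for each row: "offset": the shift along the tool's x, y, z in units of 40 mm (1.0 is 40 mm), a list of three; "rot": the turn, a rotation vector about the tool's x, y, z in units of 6 degrees (1.0 is 6 degrees), a list of three. A call has exactly 10 rows; each row is the pose to reach, as a shift and turn from the pose commanded when the call began, along the tool's axes at that moment; what a row does not reach only later rows make up. A row lasts 1/10 s, in which the tool goes at most 50 mm and 8.59 degrees, less where a joint would pass 70% of its speed; a pose out of reach is approached as far as the arm can. A call with a gripper value outside its range is refused whole. "gripper" is the closure, from 0 (fully open) to 1 (shut), set as the call begins (left out, the last holds). The fingers move at their own pace and stop on an object; "newtons" is the grip in N (left out, the last holds). Time passes only in rows, so rows that repeat a pose let the fingers close, or fill a call up. It gives the time, the measured TCP pose, the force, the opening and the grip force at its end, in the units of the state.
- readout.state(): the state, without advancing time (a new reading comes with each control period).
- camera(name): name is "scene" or "side" or "wrist"; returns a dict with "img" (420x560x3 uint8, red, green, blue), "range_z" (420x560 float32, m along the optical axis (not along the pixel's ray), 0 where there is no reading), "mtx" (3x3 intrinsics, pixels), "camera_from_world" (4x4, takes a point from world to camera coordinates). Camera axes: x right, y down, z forward; pixel columns grow to the right and rows downward; lengths in m; the calibration is good to about 2 mm. A picture is of the moment at which its call begins.
- r.hand_in(): hands the job in; it is judged then, once.
The state is a dict: "clock": time; "joint_positions": joint angles; "joint_velocities": joint speeds; "effort": joint torques, N m; "tool_pos": TCP position; "ee_rot": TCP orientation; "ft_force": force on the tool from outside, world axes, zero at the start; "ft_torque": the same for the moment, N m; "width": finger opening in m; "gripper_force": force on a finger pad.
Only numpy, scipy, OpenCV 4.12 (cv2) and the standard library are available. Lean on these libraries where they do the work, as an engineer would, in place of code of your own. Each camera call takes 0.05 s, during which the arm holds its last target. There are 200 camera calls.

## Working session

There is one attempt and no reset: what is moved stays moved. The work goes in short steps, Python scripts to look and compute and a tool call to move; the robot and the scene stay as the last step left them, time stands still between calls to the robot, and variables do not carry over. Pictures are saved under pics/ and viewed, at most 10 in all, crops included, and the job is handed in when it is done.

Besides the shell and the picture viewer there is one more tool, called after ">>>" as name(argument=value, ...) on one line, values as JSON. carry_out: Moves the arm, as the interface text tells. Its arguments: {"type":"object","properties":{"offset":{"type":"array","items":{"type":"array","items":{"type":"number"}}},"rot":{"type":"array","items":{"type":"array","items":{"type":"number"}}},"gripper":{"type":"number"},"newtons":{"type":"number"}},"required":["offset","rot"]}

```bash
mkdir -p pics; ls
python3 - <<'E'
from plant import readout,camera,r
import cv2,numpy as np
s=readout.state(); print(s)
for n in ("scene","side"):
    c=camera(n); np.savez(f"{n}0.npz",**c)
    cv2.imwrite(f"pics/{n}0.png",cv2.cvtColor(c["img"],cv2.COLOR_RGB2BGR)); print(c["camera_from_world"].round(3).tolist(),c["mtx"].tolist())
E
```

```text
pics
{'clock': 0.0, 'joint_positions': array([ 9.58193150e-01,  2.59312921e-01,  1.53608919e+00, -5.97360156e-07,
        1.34796594e+00, -2.02810697e-01]), 'joint_velocities': array([-3.40580336e-05, -1.17002881e-03,  4.07640899e-04,  1.89682931e-04,
        4.26435632e-04,  9.22484312e-04]), 'effort': array([-1.07043441e-03, -4.37323916e+01, -2.83995312e+01,  7.16571277e-02,
        4.15877276e-02, -1.69180803e-04]), 'tool_pos': array([0.21881659, 0.50404497, 0.2368314 ]), 'ee_rot': array([-6.39062405e-01, -3.07518745e+00,  2.55999581e-03]), 'ft_force': array([-0.98684122,  0.19320268, -0.09916737]), 'ft_torque': array([ 0.00225153,  0.00950469, -0.01385854]), 'gripper_force': 0.0, 'width': 0.09279959402237291}
[[-0.539, -0.842, -0.026, 0.266], [-0.347, 0.25, -0.904, 0.322], [0.768, -0.479, -0.426, 0.893], [0.0, 0.0, 0.0, 1.0]] [[485.2441691608652, 0.0, 281.6983443540099], [0.0, 485.2441691608652, 209.0870960460416], [0.0, 0.0, 1.0]]
[[0.839, -0.545, 0.004, -0.447], [-0.354, -0.551, -0.756, 0.287], [0.414, 0.633, -0.655, 1.061], [0.0, 0.0, 0.0, 1.0]] [[382.06283275173143, 0.0, 283.74100220362567], [0.0, 382.06283275173143, 209.82782007230028], [0.0, 0.0, 1.0]]
```

View pics/scene0.png

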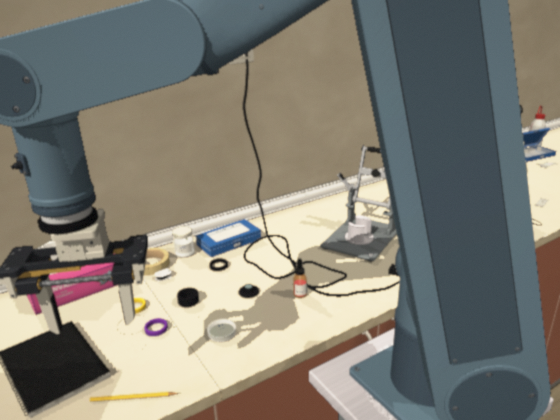

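View pics/side0.png

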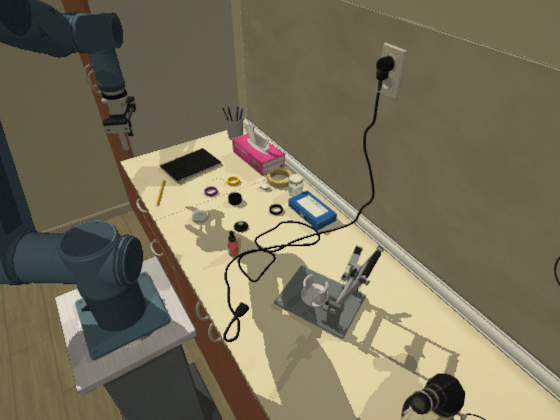

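The scene view shows, as candidates for the ring: black (219,265), purple (156,327), yellow (137,305) and the brown tape roll (155,260), so I choose the black one. The cup is at (188,297), the cap at (249,291), and the press around (360,230). In the side view, the cup is at (235,198), the cap at (241,226), the ring at (277,210), and the press nest at (315,290).

```bash
cat > h.py <<'E'
import numpy as np,cv2
from scipy.spatial.transform import Rotation as R
def cloud(c):
    K=c["mtx"];T=np.linalg.inv(c["camera_from_world"]);z=c["range_z"]
    v,u=np.mgrid[:z.shape[0],:z.shape[1]]
    P=np.stack([(u-K[0,2])*z/K[0,0],(v-K[1,2])*z/K[1,1],z],-1)@T[:3,:3].T+T[:3,3]
    P[z<=0]=np.nan
    return P
E
python3 - <<'E'
from h import *
cs={n:dict(np.load(n+"0.npz")) for n in("scene","side")}
for n,pts in (("scene",dict(cup=(188,297),cap=(249,291),ring=(219,265),dish=(221,329),drop=(300,283),jar=(184,241),loupe=(163,273))),
              ("side",dict(cup=(235,198),cap=(241,226),ring=(277,210),dish=(200,216),drop=(233,245),jar=(296,186),loupe=(265,185)))):
    c=cs[n];P=cloud(c)
    for k,(u,v) in pts.items():
        w=P[v-14:v+15,u-18:u+19].reshape(-1,3);w=w[np.isfinite(w[:,2])]
        t=w[(w[:,2]>.006)]
        z=t[:,2]
        if len(t)<5: print(n,k,'few');continue
        top=t[z>np.percentile(z,90)-.004]
        print(n,k,len(t),'bbox ctr',((t.min(0)+t.max(0))/2).round(3),'ext',(np.ptp(t,axis=0)).round(3),'top',((top.min(0)+top.max(0))/2).round(3),np.ptp(top,axis=0).round(3))
    # press
    m=(P[...,2]>.010)&(P[...,2]<.018)
    lab=cv2.connectedComponentsWithStats(m.astype(np.uint8))
    i=1+np.argmax(lab[2][1:,4]);
    for i in np.argsort(-lab[2][1:,4])[:3]+1:
        q=P[lab[1]==i]; print(n,'base comp',lab[2][i],cv2.minAreaRect((q[:,:2]*1000).astype(np.float32)),np.median(q[:,2]))
c=cs["side"]; cv2.imwrite("pics/press.png",cv2.resize(cv2.cvtColor(c["img"],cv2.COLOR_RGB2BGR)[150:350,150:410],None,fx=3,fy=3,interpolation=2))
E
```

```text
scene cup 310 bbox ctr [0.488 0.265 0.017] ext [0.053 0.049 0.021] top [0.489 0.264 0.024] [0.052 0.047 0.007]
scene cap 141 bbox ctr [0.439 0.13  0.014] ext [0.05  0.045 0.015] top [0.441 0.129 0.018] [0.024 0.024 0.006]
scene ring 166 bbox ctr [0.618 0.129 0.014] ext [0.109 0.068 0.016] top [0.614 0.136 0.016] [0.101 0.053 0.011]
scene dish 519 bbox ctr [0.342 0.249 0.012] ext [0.064 0.062 0.013] top [0.342 0.249 0.016] [0.064 0.062 0.006]
scene drop 443 bbox ctr [0.391 0.017 0.042] ext [0.116 0.067 0.071] top [0.36  0.034 0.07 ] [0.016 0.023 0.014]
scene jar 841 bbox ctr [0.744 0.166 0.04 ] ext [0.14  0.153 0.069] top [0.706 0.185 0.071] [0.056 0.052 0.007]
scene loupe 335 bbox ctr [0.425 0.332 0.166] ext [0.499 0.181 0.321] top [0.425 0.334 0.174] [0.499 0.177 0.306]
scene base comp [   0  321  110   94 5624] ((440.4666442871094, 571.022705078125), (216.5790557861328, 152.32179260253906), 7.672307014465332) 0.012562462106186945
scene base comp [ 349  345   90   75 2284] ((30.646987915039062, 67.59292602539062), (106.89836883544922, 186.08290100097656), 71.58547973632812) 0.012059
[... 741 characters left out ...]
 735 bbox ctr [0.716 0.201 0.042] ext [0.187 0.246 0.072] top [0.704 0.185 0.073] [0.053 0.056 0.009]
side loupe 269 bbox ctr [0.638 0.297 0.018] ext [0.187 0.195 0.025] top [0.67  0.292 0.027] [0.047 0.112 0.008]
side base comp [  75  272   95   87 2504] ((-1.2514190673828125, 0.31524658203125), (207.72674560546875, 205.7410888671875), 89.88277435302734) 0.014376955272544345
side base comp [ 274  265   92   73 2202] ((483.89697265625, -263.2086181640625), (162.92636108398438, 215.01666259765625), 25.88799285888672) 0.01512015457578425
side base comp [160 148  61  34 929] ((438.1653137207031, 573.4171142578125), (212.65902709960938, 156.3549346923828), 8.141093254089355) 0.015193110411193533
```

View pics/press.png

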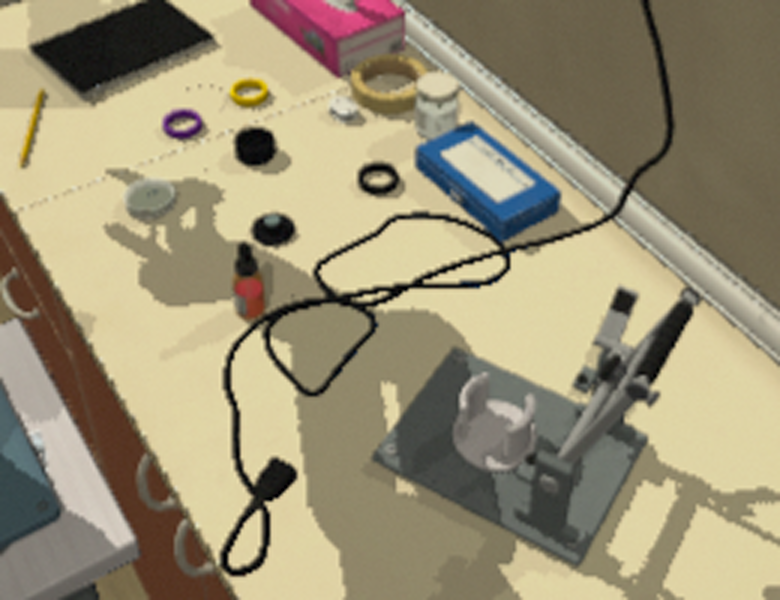

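The enlarged crop confirms the black cup (255,145), the black ring (378,178), the cap with its stub (273,229), and the press with nest (495,430), paddle side post (600,370) and raised lever (650,370).

```bash
cat >> h.py <<'E'
PX=np.radians(-64.05); C=np.array([.4841,-.2625])
ex=np.array([np.cos(PX),np.sin(PX)]); ey=np.array([-ex[1],ex[0]])
N=C-.018*ex
def press(x,y,z): return np.r_[N+x*ex+y*ey,z]
def go(s,p,ya,tilt=None):
    """offset/rot units to reach TCP p with tool down, tool y at world angle ya (deg)"""
    R0=R.from_rotvec(s["ee_rot"]); a=np.radians(ya)
    y=np.array([np.cos(a),np.sin(a),0]);z=np.array([0,0,-1.]);x=np.cross(y,z)
    R1=R.from_matrix(np.c_[x,y,z])
    return (R0.inv().apply(np.array(p)-s["tool_pos"])/.04).round(3), (np.degrees((R0.inv()*R1).as_rotvec())/6).round(3)
E
python3 - <<'E'
from h import *
from plant import readout,camera
s=readout.state(); c=camera("wrist")
T=np.linalg.inv(c["camera_from_world"]);R0=R.from_rotvec(s["ee_rot"])
print('cam in tool',R0.inv().apply(T[:3,3]-s["tool_pos"]),(R0.inv().as_matrix()@T[:3,:3]).round(2).tolist(),c["mtx"][0,0])
P=cloud(dict(np.load("side0.npz")))
for n,u,v in (("purple",205,191),("yellow",227,181),("ring",264,210),("ring",290,210),("ringL",277,216),("ringfar",277,204),("loupe",265,186),("tape",279,178)):
    print(n,P[v,u].round(3))
# ring, only points height 6..16mm within window, dark
for nm,(u,v) in (("side",(276,210)),("scene",(219,265))):
    c=dict(np.load(nm+"0.npz"));P=cloud(c);g=c["img"].sum(2)
    m=np.zeros(g.shape,bool);m[v-12:v+13,u-14:u+15]=1
    q=P[m&(g<120)&(P[...,2]>.006)&(P[...,2]<.017)];print(nm,len(q),cv2.minEnclosingCircle((q[:,:2]*1000).astype(np.float32)))
for nm in("side","scene"):
    P=cloud(dict(np.load(nm+"0.npz")));q=P.reshape(-1,3);q=q[np.isfinite(q[:,2])]
    L=np.c_[(q[:,:2]-N)@ex,(q[:,:2]-N)@ey,q[:,2]]
    j=L[(np.hypot(L[:,0],L[:,1])<.045)&(L[:,2]>.055)&(L[:,2]<.075)];print(nm,'jaws',len(j),cv2.minEnclosingCircle((j[:,:2]*1000).astype(np.float32)))
    k=L[(L[:,2]>.1)&(abs(L[:,0]-.1)<.08)&(abs(L[:,1])<.13)]
    for z0 in np.arange(.1,.26,.02):
        b=k[(k[:,2]>=z0)&(k[:,2]<z0+.02)]
        if len(b):print(round(z0,2),len(b),b.min(0).round(3)[:2],b.max(0).round(3)[:2])
for nm,p,a in(("cup",(.488,.2655,.16),66.5),("cup26",(.488,.2655,.16),26)): print(nm,go(s,p,a))
E
```

```text
cam in tool [ 0.07266556 -0.00077961 -0.14731108] [[0.0, -0.97, -0.26], [1.0, 0.0, -0.0], [0.0, -0.26, 0.97]] 338.78239071724664
purple [0.413 0.365 0.016]
yellow [0.512 0.376 0.016]
ring [0.553 0.163 0.001]
ring [ 0.634  0.114 -0.001]
ringL [0.575 0.109 0.002]
ringfar [0.603 0.153 0.014]
loupe [0.62  0.268 0.016]
tape [0.704 0.298 0.003]
side 40 ((591.8736572265625, 106.96160888671875), 53.96147155761719)
scene 43 ((586.666259765625, 138.42076110839844), 24.706676483154297)
side jaws 130 ((0.12932199239730835, -0.28910428285598755), 35.10249328613281)
0.1 131 [ 0.069 -0.077] [0.103 0.066]
0.12 115 [ 0.063 -0.06 ] [0.107 0.078]
0.14 106 [ 0.063 -0.058] [0.115 0.094]
0.16 143 [ 0.065 -0.058] [0.142 0.104]
0.18 120 [ 0.097 -0.057] [0.13 0.05]
0.2 39 [ 0.12  -0.057] [0.137 0.053]
0.22 248 [ 0.127 -0.061] [0.146 0.058]
0.24 37 [ 0.133 -0.061] [0.142 0.056]
scene jaws 161 ((-0.784352719783783, 0.20089566707611084), 38.09419631958008)
0.1 80 [ 0.064 -0.06 ] [0.104 0.069]
0.12 93 [0.06  0.047] [0.11  0.079]
0.14 69 [0.063 0.046] [0.116 0.1  ]
0.16 173 [ 0.064 -0.029] [0.123 0.104]
0.18 62 [ 0.094 -0.018] [0.132 0.056]
0.2 26 [0.122 0.047] [0.148 0.056]
0.22 104 [0.123 0.003] [0.145 0.059]
0.24 3 [0.133 0.025] [0.142 0.056]
cup (array([-8.549, -2.787,  1.924]), array([-0.015, -0.003,  0.003]))
cup26 (array([-8.549, -2.787,  1.924]), array([-1.500e-02,  2.000e-03,  6.753e+00]))
```

>>> carry_out(offset=[[-8.55,-2.79,2.4],[-8.55,-2.79,2.4],[-8.55,-2.79,2.4],[-8.55,-2.79,2.4],[-8.55,-2.79,2.4],[-8.55,-2.79,2.4],[-8.55,-2.79,2.4],[-8.55,-2.79,2.4],[-8.55,-2.79,2.4],[-8.55,-2.79,2.4]], rot=[[0,0,6.75],[0,0,6.75],[0,0,6.75],[0,0,6.75],[0,0,6.75],[0,0,6.75],[0,0,6.75],[0,0,6.75],[0,0,6.75],[0,0,6.75]], gripper=0)

```text
clock: 1.15
tool_pos: [0.488, 0.2656, 0.1412]
ee_rot: [-1.666, -2.662, 0.001]
ft_force: [0.5, 0.1, -0.1]
width: 0.0929
gripper_force: 0.0
```

```bash
cat >> h.py <<'E'
def circ(P,g,zlo,zhi,near,rad=.045):
    """centre (mm) of dark points in a height band near a place"""
    m=(g<130)&(P[...,2]>zlo)&(P[...,2]<zhi)&(np.hypot(P[...,0]-near[0],P[...,1]-near[1])<rad)
    q=(P[m][:,:2]*1000).astype(np.float32); return len(q),cv2.minEnclosingCircle(q) if len(q) else None
E
python3 - <<'E'
from h import *
from plant import readout,camera
s=readout.state(); print(s["tool_pos"],s["ee_rot"],s["clock"]);c=camera("wrist");P=cloud(c);g=c["img"].sum(2).astype(int)
cv2.imwrite("pics/w1.png",cv2.cvtColor(c["img"],cv2.COLOR_RGB2BGR))
print('cup rim',circ(P,g,.018,.030,(.488,.2655)))
print('cap',circ(P,g,.003,.009,(.440,.130)),circ(P,g,.014,.022,(.44,.13)))
print('ring',circ(P,g,.007,.016,(.587,.138)))
print(go(s,(.488,.2655,.021),26))
E
```

```text
[0.4880485  0.26557689 0.14121468] [-1.66570750e+00 -2.66215661e+00  1.17111546e-03] 1.15
cup rim (1081, ((487.6494445800781, 264.294677734375), 24.542110443115234))
cap (202, ((449.3465881347656, 146.0189666748047), 9.70759105682373)) (0, None)
ring (714, ((587.35107421875, 137.6544647216797), 24.343433380126953))
(array([-3.000e-03,  2.000e-03,  3.005e+00]), array([-0.012, -0.006, -0.011]))
```

View pics/w1.png

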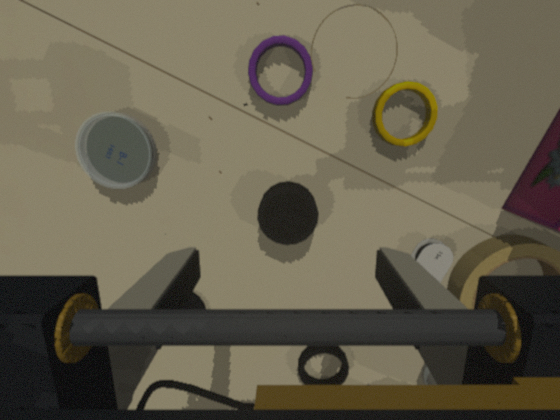

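The wrist picture shows the cup at (288,212) between the open fingers, the black ring at (323,365), and the purple (280,70) and yellow (406,113) look-alikes clear of the grasp. Next I check that the cup's open side is up.

Run:
```python
from h import *
from plant import readout,camera
c=camera("wrist");P=cloud(c)
print(P[190:240:8,288,2].round(4),P[212,260:320:8,2].round(4))
s=readout.state();print(go(s,(.4877,.2645,.021),26))
```

```text
[0.0247 0.0047 0.0044 0.0054 0.0038 0.0053 0.0209] [0.0242 0.0056 0.003  0.0045 0.0046 0.0047 0.0041 0.0236]
(array([-0.052, -0.018,  3.022]), array([-0.002, -0.004,  0.012]))
```

>>> carry_out(offset=[[-0.05,-0.02,0.8],[-0.05,-0.02,1.6],[-0.05,-0.02,2.3],[-0.05,-0.02,2.8],[-0.05,-0.02,3.0],[-0.05,-0.02,3.0],[-0.05,-0.02,3.0],[-0.05,-0.02,3.0],[-0.05,-0.02,3.0],[-0.05,-0.02,3.0]], rot=[[0,0,0],[0,0,0],[0,0,0],[0,0,0],[0,0,0],[0,0,0],[0,0,0],[0,0,0],[0,0,0],[0,0,0]])

```text
clock: 2.25
tool_pos: [0.4889, 0.2638, 0.0224]
ee_rot: [1.664, 2.664, 0.002]
ft_force: [0.1, 0.8, 0.8]
width: 0.0928
gripper_force: 0.0
```

>>> carry_out(offset=[[0,0,0],[0,0,0],[0,0,0],[0,0,0],[0,0,0],[0,0,0],[0,0,0],[0,0,0],[0,0,0],[0,0,0]], rot=[[0,0,0],[0,0,0],[0,0,0],[0,0,0],[0,0,0],[0,0,0],[0,0,0],[0,0,0],[0,0,0],[0,0,0]], gripper=0.6, newtons=15)

```text
clock: 3.25
tool_pos: [0.4884, 0.2637, 0.0216]
ee_rot: [-1.664, -2.664, 0.0]
ft_force: [-0.5, -1.0, -0.9]
width: 0.0493
gripper_force: 15.0
```

Run:
```python
from h import *
from plant import readout
s=readout.state();print(s["tool_pos"],s["clock"],s["width"],s["gripper_force"],go(s,press(0,0,.12),26),N)
```

```text
[0.48844073 0.26369182 0.021601  ] 3.25 0.04929030825600652 14.999877966474742 (array([-11.324,  -5.868,  -2.459]), array([-0.001, -0.   ,  0.003])) [ 0.47622344 -0.24631483]
```

>>> carry_out(offset=[[0,0,-1.2],[-0.6,-0.3,-2.2],[-11.32,-5.87,-3.46],[-11.32,-5.87,-3.46],[-11.32,-5.87,-3.46],[-11.32,-5.87,-3.46],[-11.32,-5.87,-3.46],[-11.32,-5.87,-3.46],[-11.32,-5.87,-3.46],[-11.32,-5.87,-3.46]], rot=[[0,0,0],[0,0,0],[0,0,0],[0,0,0],[0,0,0],[0,0,0],[0,0,0],[0,0,0],[0,0,0],[0,0,0]])

```text
clock: 4.25
tool_pos: [0.4778, -0.1628, 0.1515]
ee_rot: [1.664, 2.664, 0.0]
ft_force: [0.6, -1.1, -0.9]
width: 0.0496
gripper_force: 15.0
```

Run:
```python
from h import *
from plant import readout
s=readout.state();print(s["tool_pos"],s["clock"],s["width"],s["gripper_force"],go(s,press(0,0,.12),26))
```

```text
[ 0.47775734 -0.1627757   0.15152126] 4.25 0.04958538170947511 15.001399407628924 (array([-1.86 , -0.951,  0.788]), array([0.003, 0.002, 0.002]))
```

>>> carry_out(offset=[[-1,-0.5,0.3],[-1.86,-0.95,0.78],[-1.86,-0.95,0.78],[-1.86,-0.95,0.78],[-1.86,-0.95,0.78],[-1.86,-0.95,0.78],[-1.86,-0.95,0.78],[-1.86,-0.95,0.78],[-1.86,-0.95,0.78],[-1.86,-0.95,0.78]], rot=[[0,0,0],[0,0,0],[0,0,0],[0,0,0],[0,0,0],[0,0,0],[0,0,0],[0,0,0],[0,0,0],[0,0,0]])

```text
clock: 5.25
tool_pos: [0.4769, -0.2441, 0.1201]
ee_rot: [1.664, 2.665, -0.0]
ft_force: [-0.1, 0.4, -0.6]
width: 0.0495
gripper_force: 15.0
```

Run:
```python
from h import *
from plant import readout,camera
s=readout.state();c=camera("wrist");P=cloud(c);g=c["img"].sum(2).astype(int);np.savez("wn.npz",**c)
cv2.imwrite("pics/w2.png",cv2.cvtColor(c["img"],cv2.COLOR_RGB2BGR))
t=s["tool_pos"];L=lambda p:((p-N)@ex*1000,(p-N)@ey*1000)
print(t,s["clock"],s["width"],'tcp in press',L(t[:2]))
m=(P[...,2]>.112)&(P[...,2]<.13)&(np.hypot(P[...,0]-t[0],P[...,1]-t[1])<.035)&(g<130)
q=P[m][:,:2];n,k=len(q),cv2.minEnclosingCircle((q*1000).astype(np.float32));print('cup',n,k,L(np.array(k[0])/1000),np.median(P[m][:,2]))
q=P.reshape(-1,3);q=q[np.isfinite(q[:,2])]
A=np.c_[(q[:,:2]-N)@ex,(q[:,:2]-N)@ey,q[:,2]]*1000
j=A[(A[:,2]>60)&(A[:,2]<72)&(np.hypot(A[:,0],A[:,1])<45)]
print('jaw',len(j),j.min(0),j.max(0),cv2.minEnclosingCircle(j[:,:2].astype(np.float32)))
print(go(s,press(0,0,.039),26))
```

```text
[ 0.47690167 -0.24411324  0.1200907 ] 5.25 0.049473594930317916 tcp in press (np.float64(-1.6828317173139027), np.float64(1.5732300847672693))
cup 3773 ((475.20550537109375, -242.52662658691406), 26.471242904663086) (np.float64(-3.8516950730210997), np.float64(0.742362874822975)) 0.12241663865620947
jaw 995 [-30.63471154 -25.29704918  60.03290816] [-15.51806611  23.04115883  70.90953092] ((-20.898357391357422, -1.1279449462890625), 24.169330596923828)
(array([-0.042, -0.04 ,  2.027]), array([0.001, 0.002, 0.008]))
```

View pics/w2.png

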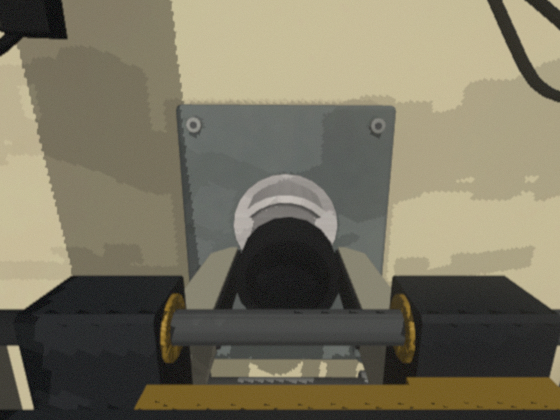

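The wrist picture shows the cup held at (288,265) over the nest, with the -x jaw arc at (286,205) and the base edges symmetric about column 287. I refine the offset numerically.

```bash
cat >> h.py <<'E'
from scipy.optimize import least_squares
def tp(A): return np.c_[(A[:,:2]-N)@ex,(A[:,:2]-N)@ey,A[:,2]]*1000
def outer(A,c0,r,lo,hi,nb=40):
    """fit centre of circle radius r to outermost points per angle bin in (lo,hi) deg, press frame mm"""
    d=A[:,:2]-c0;a=np.degrees(np.arctan2(d[:,1],d[:,0]))%360;rr=np.hypot(*d.T);E=[]
    for b in np.linspace(lo,hi,nb+1)[:-1]:
        k=(a>=b)&(a<b+(hi-lo)/nb)
        if k.sum()>2:
            i=np.flatnonzero(k)[np.argmax(rr[k])];E.append(A[i,:2])
    E=np.array(E);f=least_squares(lambda p:np.hypot(*(E-p[:2]).T)-p[2],[*c0,r],loss='soft_l1')
    return f.x.round(2),len(E),np.abs(f.fun).mean().round(2)
E
python3 - <<'E'
from h import *
from plant import readout,camera
ts=[];cu=[];ja=[]
for i in range(4):
    s=readout.state();ts.append(s["tool_pos"]);c=camera("wrist");A=tp(cloud(c).reshape(-1,3));g=c["img"].sum(2).astype(int).ravel()
    k=A[(abs(A[:,2]-122.4)<5)&(np.hypot(A[:,0]+2,A[:,1])<29)&(g<110)]
    cu.append(outer(k,[-2,1],25,130,230))
    j=A[(abs(A[:,2]-67)<4)&(np.hypot(A[:,0],A[:,1])<42)&(A[:,0]<-10)]
    ja.append(outer(j,[0,0],35,140,220))
print(*cu,*ja,sep="\n")
t=np.array(ts);print(t.round(4),tp(t).mean(0))
E
```

```text
(array([-2.63,  0.65, 24.39]), 40, np.float64(0.15))
(array([-2.5 ,  0.57, 24.47]), 40, np.float64(0.11))
(array([-2.4 ,  0.58, 24.46]), 40, np.float64(0.11))
(array([-2.2 ,  0.46, 24.65]), 40, np.float64(0.14))
(array([ 4.26, -1.  , 34.73]), 40, np.float64(0.13))
(array([ 4.49, -0.96, 34.98]), 40, np.float64(0.11))
(array([ 4.26, -0.98, 34.74]), 40, np.float64(0.13))
(array([ 5.1 , -1.05, 35.54]), 40, np.float64(0.14))
[[ 0.4768 -0.2442  0.12  ]
 [ 0.4768 -0.2443  0.12  ]
 [ 0.4768 -0.2444  0.12  ]
 [ 0.4767 -0.2443  0.1199]] [ -1.56753737   1.38986278 119.9804554 ]
```

Run:
```python
from h import *
c=dict(np.load("wn.npz"));P=cloud(c);A=tp(P.reshape(-1,3)).reshape(*P.shape)
for u in (200,240,286,340,380):
    z=A[95:118,u];print(u,[tuple(x.round(1)) for x in z[6:14:1]])
for v in(120,160): print([tuple(x.round(1)) for x in A[v,176:186:2]],[tuple(x.round(1)) for x in A[v,388:400:2]])
print('jaw col 286',[tuple(x.round(1)) for x in A[170:215:2,286]])
```

```text
200 [(np.float64(-88.6), np.float64(-65.4), np.float64(-1.3)), (np.float64(-87.7), np.float64(-65.0), np.float64(0.6)), (np.float64(-87.0), np.float64(-65.1), np.float64(0.2)), (np.float64(-86.3), np.float64(-65.1), np.float64(0.4)), (np.float64(-85.1), np.float64(-62.4), np.float64(11.8)), (np.float64(-84.3), np.float64(-61.8), np.float64(14.1)), (np.float64(-83.6), np.float64(-61.9), np.float64(13.9)), (np.float64(-82.9), np.float64(-61.7), np.float64(14.8))]
240 [(np.float64(-88.5), np.float64(-34.9), np.float64(0.8)), (np.float64(-87.8), np.float64(-35.1), np.float64(-0.3)), (np.float64(-87.1), np.float64(-35.1), np.float64(0.1)), (np.float64(-86.4), np.float64(-35.1), np.float64(-0.2)), (np.float64(-85.2), np.float64(-33.6), np.float64(11.4)), (np.float64(-84.4), np.float64(-33.4), np.float64(13.4)), (np.float64(-83.7), np.float64(-33.2), np.float64(14.8)), (np.float64(-83.0), np.float64(-33.3), np.float64(14.3))]
286 [(np.float64(-88.6), np.float64(-0.5), np.float64(-0.4)), (np.float64(-87.9), np.float64(-0.5), np.float64(0.3)), (np.float64(-87.2), np.float64(-0.5), np.float64(
[... 3094 characters left out ...]
 np.float64(48.0)), (np.float64(-30.1), np.float64(-0.3), np.float64(54.0)), (np.float64(-30.1), np.float64(-0.2), np.float64(60.1)), (np.float64(-30.5), np.float64(-0.2), np.float64(67.8)), (np.float64(-29.3), np.float64(-0.2), np.float64(67.9)), (np.float64(-28.0), np.float64(-0.2), np.float64(68.1)), (np.float64(-27.0), np.float64(-0.2), np.float64(68.7)), (np.float64(-25.2), np.float64(-0.2), np.float64(66.6)), (np.float64(-23.3), np.float64(-0.2), np.float64(64.1)), (np.float64(-10.7), np.float64(-0.4), np.float64(19.5)), (np.float64(-8.8), np.float64(-0.4), np.float64(18.2)), (np.float64(-7.2), np.float64(-0.4), np.float64(18.2)), (np.float64(-6.1), np.float64(-0.4), np.float64(19.7))]
```

Run:
```python
from h import *
from plant import readout,camera
ims=[]
for n in("scene","side"):
    c=camera(n);P=cloud(c);np.savez(n+"1.npz",**c);T=np.linalg.inv(c["camera_from_world"]);print(n,'cam at',T[:3,3].round(2),'press',tp(T[None,:3,3]))
    A=tp(P.reshape(-1,3)).reshape(*P.shape);g=c["img"].sum(2)
    m=(A[...,2]>95)&(A[...,2]<126)&(np.hypot(A[...,0],A[...,1])<32)&(g<120)
    q=A[m];print(len(q),q.min(0) if len(q) else 0,q.max(0) if len(q) else 0)
    cc=c["camera_from_world"]@np.r_[press(0,0,.09),1];uv=(c["mtx"]@cc[:3])[:2]/cc[2];u,v=uv.astype(int);print(u,v)
    crop=cv2.cvtColor(c["img"],cv2.COLOR_RGB2BGR)[max(v-50,0):v+50,max(u-45,0):u+45];ims.append(cv2.resize(crop,(390,433),interpolation=2))
cv2.imwrite("pics/pair.png",np.hstack(ims))
```

```text
scene cam at [-0.43  0.57  0.68] press [[-1131.58753202  -457.89242251   679.02001548]]
175 [-31.15981246 -21.34258663 100.99336149] [ 22.54990236  25.21220462 124.53808581]
359 214
side cam at [ 0.04 -0.76  0.91] press [[ 267.08740993 -617.58424151  913.76598184]]
77 [ -2.72156313 -20.72667667 100.77674188] [ 20.15636573  17.54950306 125.84334782]
315 277
```

View pics/pair.png

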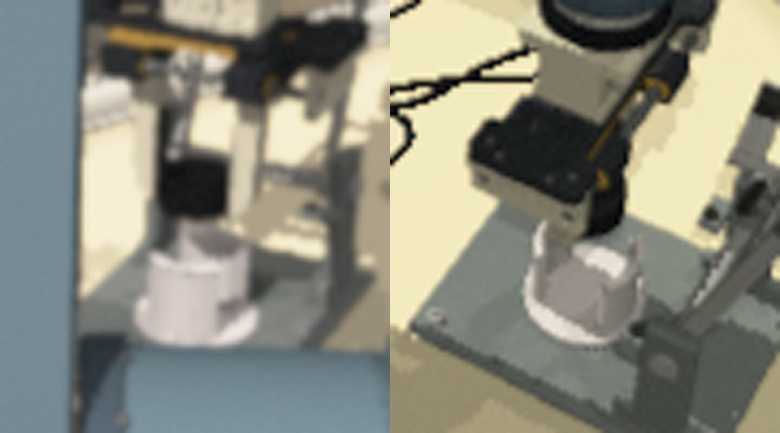

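The pair shows the cup above the nest: in the scene view the cup is at (195,185) with the jaws at (195,280), and in the side view the jaws are at (590,285) with the cup mostly hidden. I fit cylinders to the scene cloud for the relative offset.

Run:
```python
from h import *
c=dict(np.load("scene1.npz"));P=cloud(c);A=tp(P.reshape(-1,3));g=c["img"].sum(2).ravel()
def cyl(q,r,c0):
    f=least_squares(lambda p:np.hypot(*(q[:,:2]-p).T)-r,c0,loss='soft_l1');return f.x.round(2),len(q),np.abs(f.fun).mean().round(2)
R_=np.hypot(A[:,0],A[:,1])
print('cup',cyl(A[(A[:,2]>101)&(A[:,2]<119)&(R_<36)&(g<120)],25,[0,0]))
j=A[(A[:,2]>24)&(A[:,2]<64)&(R_<41)&(R_>29)&(A[:,0]<-14)];print('jaw',cyl(j,35,[0,0]))
c=dict(np.load("side1.npz"));A=tp(cloud(c).reshape(-1,3));R_=np.hypot(A[:,0],A[:,1])
j=A[(A[:,2]>24)&(A[:,2]<60)&(R_<41)&(R_>31)&(A[:,0]>10)];print('side +x jaw outer',cyl(j,35,[0,0]))
j=A[(A[:,2]>24)&(A[:,2]<60)&(R_<30)&(R_>20)&(A[:,0]<-10)];print('side -x jaw inner',cyl(j,27,[0,0]))
c=dict(np.load("wn.npz"));A=tp(cloud(c).reshape(-1,3));R_=np.hypot(A[:,0]-5,A[:,1])
j=A[(A[:,2]>24)&(A[:,2]<64)&(R_<41)&(R_>31)&(A[:,0]<-14)];print('wrist -x jaw outer',cyl(j,35,[5,0]))
```

```text
cup (array([-3.08, -0.72]), 120, np.float64(2.73))
jaw (array([ 4.23, -0.59]), 143, np.float64(1.19))
side +x jaw outer (array([-0.55,  0.54]), 64, np.float64(0.74))
side -x jaw inner (array([-0.35, -0.7 ]), 36, np.float64(0.73))
wrist -x jaw outer (array([ 4.94, -1.  ]), 743, np.float64(0.12))
```

>>> carry_out(offset=[[-0.16,-0.03,0.2],[-0.16,-0.03,0.6],[-0.16,-0.03,0.6],[-0.16,-0.03,0.6],[-0.16,-0.03,0.6],[-0.16,-0.03,0.6],[-0.16,-0.03,0.6],[-0.16,-0.03,0.6],[-0.16,-0.03,0.6],[-0.16,-0.03,0.6]], rot=[[0,0,0],[0,0,0],[0,0,0],[0,0,0],[0,0,0],[0,0,0],[0,0,0],[0,0,0],[0,0,0],[0,0,0]])

```text
clock: 6.6
tool_pos: [0.4785, -0.2506, 0.0961]
ee_rot: [1.664, 2.664, -0.0]
ft_force: [-0.2, 0.5, -0.4]
width: 0.0494
gripper_force: 15.0
```

Run:
```python
from h import *
from plant import readout,camera
def cyl(q,r,c0):
    f=least_squares(lambda p:np.hypot(*(q[:,:2]-p).T)-r,c0,loss='soft_l1');return f.x.round(2),len(q),np.abs(f.fun).mean().round(2)
s=readout.state();c=camera("wrist");np.savez("wn2.npz",**c);A=tp(cloud(c).reshape(-1,3));g=c["img"].sum(2).astype(int).ravel()
t=tp(s["tool_pos"][None])[0];print('tcp',t,s["ft_force"])
k=A[(abs(A[:,2]-t[2]-2.4)<5)&(np.hypot(A[:,0]-t[0]+1,A[:,1]-t[1])<29)&(g<110)];print('cup',outer(k,t[:2]-[1,0],25,130,230))
R_=np.hypot(A[:,0]-5,A[:,1])
j=A[(A[:,2]>24)&(A[:,2]<64)&(R_<41)&(R_>31)&(A[:,0]<-14)];print('wrist -x jaw outer',cyl(j,35,[5,0]))
# fingers seen by the wrist camera: tips
Rt=R.from_rotvec(s["ee_rot"]);F=Rt.inv().apply(cloud(c).reshape(-1,3)-s["tool_pos"])*1000
f=F[(F[:,2]>0)&(F[:,2]<25)&(abs(F[:,1])>24)&(abs(F[:,1])<50)&(abs(F[:,0])<20)];print('finger',len(f),np.percentile(f,[1,50,99],axis=0).round(1) if len(f) else '')
# side view, base front edge and jaw, again with pixels
```

```text
tcp [ 4.85962352  0.15787623 96.05437103] [-0.20332799  0.5081632  -0.4045765 ]
cup (array([ 4.37, -0.64, 24.78]), 40, np.float64(0.1))
wrist -x jaw outer (array([ 4.92, -0.99]), 866, np.float64(0.12))
finger 778 [[  5.7 -39.1   0.1]
 [  8.7 -25.5   7.6]
 [  9.3  37.5  18.9]]
```

>>> carry_out(offset=[[-0.01,-0.01,0.1],[-0.01,-0.01,0.2],[-0.01,-0.01,0.27],[-0.01,-0.01,0.34],[-0.01,-0.01,0.4],[-0.01,-0.01,0.47],[-0.01,-0.01,0.54],[-0.01,-0.01,0.6],[-0.01,-0.01,0.6],[-0.01,-0.01,0.6]], rot=[[0,0,0],[0,0,0],[0,0,0],[0,0,0],[0,0,0],[0,0,0],[0,0,0],[0,0,0],[0,0,0],[0,0,0]])

```text
clock: 7.65
tool_pos: [0.4783, -0.2512, 0.0719]
ee_rot: [-1.664, -2.664, -0.0]
ft_force: [0.4, 0.5, -1.2]
width: 0.0494
gripper_force: 15.0
```

>>> carry_out(offset=[[0,0,0.1],[0,0,0.2],[0,0,0.3],[0,0,0.4],[0,0,0.5],[0,0,0.6],[0,0,0.7],[0,0,0.78],[0,0,0.8],[0,0,0.8]], rot=[[0,0,0],[0,0,0],[0,0,0],[0,0,0],[0,0,0],[0,0,0],[0,0,0],[0,0,0],[0,0,0],[0,0,0]])

```text
clock: 8.65
tool_pos: [0.4783, -0.2511, 0.0398]
ee_rot: [-1.664, -2.664, -0.0]
ft_force: [1.0, -0.1, -0.2]
width: 0.0494
gripper_force: 15.0
```

Run:
```python
from h import *
from plant import readout
s=readout.state();print(tp(s["tool_pos"][None]),s["ft_force"],s["gripper_force"])
```

```text
[[ 5.21516709 -0.27360657 39.84308517]] [ 0.95177292 -0.109799   -0.17674265] 14.999852461041883
```

>>> carry_out(offset=[[0,0,0],[0,0,0],[0,0,0],[0,0,0],[0,0,-0.3],[0,0,-1],[0,0,-2],[0,0,-3],[0,0,-3],[0,0,-3]], rot=[[0,0,0],[0,0,0],[0,0,0],[0,0,0],[0,0,0],[0,0,0],[0,0,0],[0,0,0],[0,0,0],[0,0,0]], gripper=0.25)

```text
clock: 9.65
tool_pos: [0.4789, -0.2516, 0.1617]
ee_rot: [1.662, 2.662, -0.001]
ft_force: [-0.3, -0.1, 0.7]
width: 0.0697
gripper_force: 0.0
```

Run:
```python
from h import *
from plant import readout,camera
s=readout.state();c=camera("wrist");A=tp(cloud(c).reshape(-1,3));g=c["img"].sum(2).astype(int).ravel()
t=tp(s["tool_pos"][None])[0];print('tcp',t,s["ft_force"])
k=A[(abs(A[:,2]-42)<4)&(np.hypot(A[:,0]-5,A[:,1])<28)&(g<130)];print('cup',len(k),np.median(k[:,2]),outer(k,[5,-1],25,0,360,72))
j=A[(abs(A[:,2]-67)<4)&(np.hypot(A[:,0]-5,A[:,1])<42)&(A[:,0]<-10)];print('jaw',outer(j,[5,-1],35,140,220))
for p in((.5874,.1377,.15),(.5872,.138,.021)): print(go(s,p,26))
```

```text
tcp [5.90475680e+00 7.40569465e-02 1.61707506e+02] [-0.27790001 -0.06704318  0.69579179]
cup 909 42.28052175814523 (array([ 4.84, -1.18, 23.66]), 72, np.float64(0.36))
jaw (array([ 4.06, -0.9 , 34.51]), 40, np.float64(0.16))
(array([7.556, 6.707, 0.279]), array([0.014, 0.03 , 0.004]))
(array([7.575, 6.702, 3.504]), array([0.014, 0.03 , 0.004]))
```

>>> carry_out(offset=[[7.56,6.7,0.5],[7.56,6.7,0.5],[7.56,6.7,0.5],[7.56,6.7,0.5],[7.56,6.7,0.5],[7.56,6.7,0.5],[7.56,6.7,0.5],[7.56,6.7,0.5],[7.56,6.7,0.5],[7.56,6.7,0.5]], rot=[[0,0,0],[0,0,0],[0,0,0],[0,0,0],[0,0,0],[0,0,0],[0,0,0],[0,0,0],[0,0,0],[0,0,0]], gripper=0.05)

```text
clock: 10.7
tool_pos: [0.5852, 0.1395, 0.1379]
ee_rot: [-1.658, -2.665, 0.004]
ft_force: [0.3, -0.2, 0.1]
width: 0.0883
gripper_force: 0.0
```

Run:
```python
from h import *
from plant import readout,camera
for i in range(2):
    s=readout.state();c=camera("wrist");P=cloud(c);g=c["img"].sum(2).astype(int)
    print(s["tool_pos"],circ(P,g,.007,.016,(.587,.138)))
    m=(g<130)&(P[...,2]>.006)&(P[...,2]<.016)&(np.hypot(P[...,0]-.587,P[...,1]-.138)<.032)
    print(outer(P[m]*1000,[587,138],25,0,360,72),m.sum())
print(go(s,(.587,.138,.021),26))
```

```text
[0.58522112 0.13954898 0.13790308] (948, ((587.6412963867188, 137.1378173828125), 24.162824630737305))
(array([587.74, 137.26,  23.62]), 72, np.float64(0.25)) 964
[0.58528826 0.13811725 0.13829095] (945, ((587.831298828125, 137.15994262695312), 24.180574417114258))
(array([587.82, 137.22,  23.61]), 72, np.float64(0.28)) 961
(array([-0.024,  0.047,  2.932]), array([-0.032, -0.007,  0.018]))
```

>>> carry_out(offset=[[-0.04,0.03,0.8],[-0.04,0.03,1.6],[-0.04,0.03,2.3],[-0.04,0.03,2.7],[-0.04,0.03,2.9],[-0.04,0.03,2.91],[-0.04,0.03,2.91],[-0.04,0.03,2.91],[-0.04,0.03,2.91],[-0.04,0.03,2.91]], rot=[[0,0,0],[0,0,0],[0,0,0],[0,0,0],[0,0,0],[0,0,0],[0,0,0],[0,0,0],[0,0,0],[0,0,0]])

```text
clock: 11.8
tool_pos: [0.5887, 0.1373, 0.0244]
ee_rot: [1.663, 2.664, 0.001]
ft_force: [0.0, -0.2, 0.1]
width: 0.0886
gripper_force: 0.0
```

>>> carry_out(offset=[[0,0,0],[0,0,0],[0,0,0],[0,0,0],[0,0,0],[0,0,0],[0,0,0],[0,0,0],[0,0,0],[0,0,0]], rot=[[0,0,0],[0,0,0],[0,0,0],[0,0,0],[0,0,0],[0,0,0],[0,0,0],[0,0,0],[0,0,0],[0,0,0]], gripper=0.6, newtons=12)

```text
clock: 12.8
tool_pos: [0.5882, 0.1372, 0.0235]
ee_rot: [-1.664, -2.664, 0.0]
ft_force: [-1.6, 0.8, -0.4]
width: 0.0502
gripper_force: 12.0
```

Run:
```python
from h import *
from plant import readout
s=readout.state();print(s["tool_pos"],s["width"],s["gripper_force"],go(s,press(.005,0,.14),26))
```

```text
[0.58821961 0.13718436 0.02353508] 0.05022239341418076 12.000097726704553 (array([-7.513, -6.722, -2.911]), array([-0.001, -0.   ,  0.003]))
```

>>> carry_out(offset=[[0,0,-1],[-0.4,-0.4,-2.2],[-7.51,-6.72,-3.3],[-7.51,-6.72,-3.3],[-7.51,-6.72,-3.3],[-7.51,-6.72,-3.3],[-7.51,-6.72,-3.3],[-7.51,-6.72,-3.3],[-7.51,-6.72,-3.3],[-7.51,-6.72,-3.3]], rot=[[0,0,0],[0,0,0],[0,0,0],[0,0,0],[0,0,0],[0,0,0],[0,0,0],[0,0,0],[0,0,0],[0,0,0]])

```text
clock: 13.8
tool_pos: [0.4775, -0.2538, 0.1562]
ee_rot: [1.666, 2.662, -0.001]
ft_force: [-0.4, 0.5, 0.1]
width: 0.0501
gripper_force: 12.0
```

Run:
```python
from h import *
from plant import readout
s=readout.state();print(s["tool_pos"],s["width"],s["gripper_force"],go(s,press(.005,-.0002,.104),26))
```

```text
[ 0.47752329 -0.25376212  0.15619494] 0.050051306352003264 12.00062750838697 (array([0.059, 0.047, 1.305]), array([ 0.   ,  0.014, -0.012]))
```

>>> carry_out(offset=[[0,0,0.3],[0,0,0.7],[0,0,1.1],[0,0,1.3],[0,0,1.3],[0,0,1.3],[0,0,1.3],[0,0,1.3],[0,0,1.3],[0,0,1.3]], rot=[[0,0,0],[0,0,0],[0,0,0],[0,0,0],[0,0,0],[0,0,0],[0,0,0],[0,0,0],[0,0,0],[0,0,0]])

```text
clock: 14.8
tool_pos: [0.4786, -0.2507, 0.1039]
ee_rot: [1.664, 2.664, -0.0]
ft_force: [-0.3, 0.1, -0.4]
width: 0.0503
gripper_force: 12.0
```

```bash
cat > look.py <<'E'
from h import *
from plant import readout,camera
import sys
h=float(sys.argv[1]); r0=float(sys.argv[2]) # top height rel TCP, radius
s=readout.state();c=camera("wrist");A=tp(cloud(c).reshape(-1,3));g=c["img"].sum(2).astype(int).ravel()
t=tp(s["tool_pos"][None])[0];print('tcp',t,s["ft_force"],s["width"])
k=A[(abs(A[:,2]-t[2]-h)<3)&(np.hypot(A[:,0]-t[0]+1,A[:,1]-t[1])<r0+4)&(g<130)];print('part',len(k),outer(k,t[:2]-[1,0],r0,130,230))
q=A;R_=np.hypot(q[:,0]-5,q[:,1]);j=q[(q[:,2]>24)&(q[:,2]<64)&(R_<41)&(R_>31)&(q[:,0]<-14)]
f=least_squares(lambda p:np.hypot(*(j[:,:2]-p).T)-35,[5,0],loss='soft_l1');print('jaw',f.x.round(2),len(j))
E
python3 look.py -11.5 25
```

```text
tcp [  5.03006952   0.21857332 103.90837555] [-0.31402396  0.06131721 -0.43800647] 0.050342754034895486
part 2931 (array([ 5.54, -0.57, 24.58]), 40, np.float64(0.13))
jaw [ 4.94 -1.  ] 779
```

>>> carry_out(offset=[[0.015,-0.01,0.1],[0.015,-0.01,0.22],[0.015,-0.01,0.34],[0.015,-0.01,0.46],[0.015,-0.01,0.58],[0.015,-0.01,0.7],[0.015,-0.01,0.82],[0.015,-0.01,0.92],[0.015,-0.01,0.94],[0.015,-0.01,0.94]], rot=[[0,0,0],[0,0,0],[0,0,0],[0,0,0],[0,0,0],[0,0,0],[0,0,0],[0,0,0],[0,0,0],[0,0,0]])

```text
clock: 15.85
tool_pos: [0.4778, -0.2502, 0.0658]
ee_rot: [-1.664, -2.664, -0.0]
ft_force: [0.4, 0.8, 0.2]
width: 0.0499
gripper_force: 12.0
```

Seated without force; I release and rise.

>>> carry_out(offset=[[0,0,0],[0,0,0],[0,0,0],[0,0,0],[0,0,-0.3],[0,0,-1],[0,0,-2],[0,0,-2.5],[0,0,-2.5],[0,0,-2.5]], rot=[[0,0,0],[0,0,0],[0,0,0],[0,0,0],[0,0,0],[0,0,0],[0,0,0],[0,0,0],[0,0,0],[0,0,0]], gripper=0.25)

```text
clock: 16.85
tool_pos: [0.4779, -0.2503, 0.1665]
ee_rot: [1.664, 2.664, -0.0]
ft_force: [-0.1, 0.5, -1.1]
width: 0.0701
gripper_force: 0.0
```

Run:
```python
from h import *
from plant import readout,camera
s=readout.state();c=camera("wrist");A=tp(cloud(c).reshape(-1,3));g=c["img"].sum(2).astype(int).ravel()
t=tp(s["tool_pos"][None])[0];print('tcp',t,s["ft_force"],s["width"])
k=A[(abs(A[:,2]-54)<5)&(np.hypot(A[:,0]-5,A[:,1]+1)<27)&(g<130)];print('ring',len(k),np.percentile(k[:,2],[10,50,90]),outer(k,[5,-1],25,0,360,72))
for a in range(0,360,45):
    d=np.degrees(np.arctan2(k[:,1]+1,k[:,0]-5))%360;m=abs(d-a)<15;print(a,m.sum(),np.median(k[m,2]).round(1) if m.any() else '',end='; ')
print(go(s,(.4395,.1300,.15),26))
```

```text
tcp [  4.32275742  -0.21513168 166.5108472 ] [-0.13582846  0.47305129 -1.06798934] 0.07008719038371865
ring 1188 [52.16171478 53.96347223 54.99477224] (array([ 4.25, -1.18, 23.79]), 72, np.float64(0.29))
0 46 53.9; 45 91 53.9; 90 79 54.0; 135 114 54.0; 180 123 54.0; 225 116 53.9; 270 92 53.9; 315 95 54.0; (array([8.965, 3.308, 0.404]), array([0.005, 0.011, 0.004]))
```

>>> carry_out(offset=[[8.97,3.31,0.4],[8.97,3.31,0.4],[8.97,3.31,0.4],[8.97,3.31,0.4],[8.97,3.31,0.4],[8.97,3.31,0.4],[8.97,3.31,0.4],[8.97,3.31,0.4],[8.97,3.31,0.4],[8.97,3.31,0.4]], rot=[[0,0,0],[0,0,0],[0,0,0],[0,0,0],[0,0,0],[0,0,0],[0,0,0],[0,0,0],[0,0,0],[0,0,0]])

```text
clock: 17.9
tool_pos: [0.4384, 0.1306, 0.1488]
ee_rot: [-1.66, -2.665, 0.003]
ft_force: [0.5, -0.6, -0.3]
width: 0.07
gripper_force: 0.0
```

Run:
```python
from h import *
from plant import readout,camera
for i in range(2):
    s=readout.state();c=camera("wrist");P=cloud(c);g=c["img"].sum(2).astype(int)
    d=np.hypot(P[...,0]-.44,P[...,1]-.13)
    m=(P[...,2]>.0035)&(P[...,2]<.010)&(d<.032)&(g<200);k=(P[...,2]>.014)&(P[...,2]<.022)&(d<.03)
    print(s["tool_pos"],m.sum(),k.sum(),outer(P[m]*1000,[440,130],25,0,360,72),outer(P[k]*1000,[440,130],12,0,360,36))
```

```text
[0.43838964 0.13061649 0.14875531] 1737 592 (array([439.75, 128.36,  24.36]), 72, np.float64(0.23)) (array([439.86, 128.38,  11.49]), 36, np.float64(0.21))
[0.43887867 0.12984887 0.14903075] 1748 590 (array([439.82, 128.33,  24.36]), 72, np.float64(0.22)) (array([439.88, 128.4 ,  11.47]), 36, np.float64(0.19))
```

>>> carry_out(offset=[[-0.04,0,0.8],[-0.04,0,1.6],[-0.04,0,2.3],[-0.04,0,2.8],[-0.04,0,3.0],[-0.04,0,3.04],[-0.04,0,3.04],[-0.04,0,3.04],[-0.04,0,3.04],[-0.04,0,3.04]], rot=[[0,0,0],[0,0,0],[0,0,0],[0,0,0],[0,0,0],[0,0,0],[0,0,0],[0,0,0],[0,0,0],[0,0,0]])

```text
clock: 19.0
tool_pos: [0.4407, 0.1288, 0.0291]
ee_rot: [1.664, 2.664, 0.001]
ft_force: [0.3, 0.6, 1.2]
width: 0.0701
gripper_force: 0.0
```

>>> carry_out(offset=[[0,0,0],[0,0,0],[0,0,0],[0,0,0],[0,0,0],[0,0,0],[0,0,0],[0,0,0],[0,0,0],[0,0,0]], rot=[[0,0,0],[0,0,0],[0,0,0],[0,0,0],[0,0,0],[0,0,0],[0,0,0],[0,0,0],[0,0,0],[0,0,0]], gripper=0.9, newtons=12)

```text
clock: 20.0
tool_pos: [0.4401, 0.1288, 0.0283]
ee_rot: [-1.664, -2.664, 0.0]
ft_force: [-0.3, 1.4, -0.9]
width: 0.0233
gripper_force: 12.0
```

Run:
```python
from h import *
from plant import readout
s=readout.state();print(s["tool_pos"],s["width"],s["gripper_force"],go(s,press(.005,0,.16),26))
```

```text
[0.44011944 0.12877406 0.02831425] 0.02330833837758495 12.000036388635635 (array([-8.948, -3.303, -3.292]), array([-0.001, -0.   ,  0.003]))
```

>>> carry_out(offset=[[0,0,-1],[-0.6,-0.2,-2.2],[-8.95,-3.3,-3.3],[-8.95,-3.3,-3.3],[-8.95,-3.3,-3.3],[-8.95,-3.3,-3.3],[-8.95,-3.3,-3.3],[-8.95,-3.3,-3.3],[-8.95,-3.3,-3.3],[-8.95,-3.3,-3.3]], rot=[[0,0,0],[0,0,0],[0,0,0],[0,0,0],[0,0,0],[0,0,0],[0,0,0],[0,0,0],[0,0,0],[0,0,0]])

```text
clock: 21.0
tool_pos: [0.4792, -0.2564, 0.1612]
ee_rot: [1.668, 2.658, -0.003]
ft_force: [-0.5, 0.2, 0.6]
width: 0.0234
gripper_force: 12.0
```

>>> carry_out(offset=[[0,0,0.3],[0,0,0.7],[0,0,1.1],[0,0,1.2],[0,0,1.2],[0,0,1.2],[0,0,1.2],[0,0,1.2],[0,0,1.2],[0,0,1.2]], rot=[[0,0,0],[0,0,0],[0,0,0],[0,0,0],[0,0,0],[0,0,0],[0,0,0],[0,0,0],[0,0,0],[0,0,0]])

```text
clock: 22.0
tool_pos: [0.4787, -0.251, 0.1127]
ee_rot: [1.664, 2.664, -0.0]
ft_force: [-0.1, -0.1, 0.3]
width: 0.0233
gripper_force: 12.0
```

```bash
python3 look.py -22 25; python3 look.py -10.3 12
```

```text
tcp [  5.25467161   0.19605831 112.67092728] [-0.12989149 -0.09507007  0.28324639] 0.02329740683097733
part 2596 (array([ 4.81, -0.6 , 24.05]), 40, np.float64(0.12))
jaw [ 4.93 -0.99] 688
tcp [  5.22008673   0.11358145 112.56111746] [-0.60734058  0.57948224 -0.30825144] 0.023454355268134212
part 731 (array([ 4.69, -0.71, 10.95]), 38, np.float64(0.18))
jaw [ 4.93 -1.01] 691
```

>>> carry_out(offset=[[0,-0.01,0.1],[0,-0.01,0.2],[0,-0.01,0.3],[0,-0.01,0.4],[0,-0.01,0.5],[0,-0.01,0.6],[0,-0.01,0.68],[0,-0.01,0.74],[0,-0.01,0.75],[0,-0.01,0.75]], rot=[[0,0,0],[0,0,0],[0,0,0],[0,0,0],[0,0,0],[0,0,0],[0,0,0],[0,0,0],[0,0,0],[0,0,0]])

```text
clock: 23.1
tool_pos: [0.4783, -0.251, 0.0824]
ee_rot: [1.664, 2.664, -0.0]
ft_force: [0.1, 0.2, -0.7]
width: 0.0231
gripper_force: 12.0
```

>>> carry_out(offset=[[0,0,0],[0,0,0],[0,0,0],[0,0,0],[0,0,-0.3],[0,0,-1],[0,0,-2],[0,0,-2.2],[0,0,-2.2],[0,0,-2.2]], rot=[[0,0,0],[0,0,0],[0,0,0],[0,0,0],[0,0,0],[0,0,0],[0,0,0],[0,0,0],[0,0,0],[0,0,0]], gripper=0.5)

```text
clock: 24.1
tool_pos: [0.4778, -0.2507, 0.1699]
ee_rot: [-1.664, -2.664, -0.0]
ft_force: [-0.3, -0.3, -0.4]
width: 0.0468
gripper_force: 0.0
```

Run:
```python
from h import *
from plant import readout,camera
s=readout.state();c=camera("wrist");A=tp(cloud(c).reshape(-1,3));g=c["img"].sum(2).astype(int).ravel()
t=tp(s["tool_pos"][None])[0];print('tcp',t,s["ft_force"],s["width"],s["joint_positions"])
D=np.hypot(A[:,0]-5,A[:,1]+1)
for z,r in((60,25),(72,12)):
    k=A[(abs(A[:,2]-z)<4)&(D<r+2)&(g<200)];d=np.degrees(np.arctan2(k[:,1]+1,k[:,0]-5))%360
    print(z,len(k),np.median(k[:,2]),outer(k,[5,-1],r,0,360,72),[np.median(k[abs(d-a)<20,2]).round(1) for a in range(45,360,90)])
# plan: paddle
for x,y,z in ((17,95.5,.2),(17,95.5,.116)): print(go(s,press((x+5)/1000,(y)/1000,z),-64),go(s,press((x+5)/1000,(y)/1000,z),116))
c=camera("side");B=tp(cloud(c).reshape(-1,3));k=B[(B[:,2]>128)&(B[:,2]<175)&(B[:,0]>50)&(B[:,0]<90)&(B[:,1]>60)&(B[:,1]<115)];print('paddle',len(k),k.min(0),k.max(0))
for a in range(65,110,6):
    m=(k[:,1]>a)&(k[:,1]<a+6);print(a,m.sum(),k[m].mean(0).round(1) if m.any() else '',k[m].min(0).round(0)[0] if m.any() else '',k[m].max(0).round(0)[0] if m.any() else '')
```

```text
tcp [  4.59969836  -0.47720012 169.94809255] [-0.33696796 -0.3165152  -0.44987534] 0.046760167582593964 [-6.89957131e-01  2.95856475e-01  1.65814805e+00 -2.61685004e-06
  1.18829038e+00 -1.14409387e+00]
60 2133 60.28322755187243 (array([ 5.19, -1.1 , 24.31]), 72, np.float64(0.23)) [np.float64(60.3), np.float64(60.2), np.float64(60.2), np.float64(60.4)]
72 355 72.1781246434752 (array([ 5.37, -0.99, 11.45]), 71, np.float64(0.21)) [np.float64(72.3), np.float64(72.0), np.float64(72.2), np.float64(72.3)]
(array([-0.437,  2.399, -0.752]), array([-7.0000e-03, -3.0000e-03,  1.5003e+01])) (array([-0.437,  2.399, -0.752]), array([ 3.0000e-03, -7.0000e-03, -1.4997e+01]))
(array([-0.439,  2.399,  1.348]), array([-7.0000e-03, -3.0000e-03,  1.5003e+01])) (array([-0.439,  2.399,  1.348]), array([ 3.0000e-03, -7.0000e-03, -1.4997e+01]))
paddle 155 [ 63.19809015  60.62480609 128.51532072] [ 89.75267387 103.87135672 167.64967196]
65 16 [ 75.1  68.6 134.9] 66.0 87.0
71 26 [ 74.   74.  139.1] 63.0 83.0
77 20 [ 73.4  80.2 145.3] 64.0 83.0
83 28 [ 73.1  85.7 152.2] 63.0 83.0
89 26 [ 74.1  92.3 159.5] 64.0 84.0
95 16 [ 74.   98.  164.8] 65.0 83.0
101 3 [ 76.7 103.1 164. ] 74.0 80.0
107 0
```

>>> carry_out(offset=[[0,0,-0.8],[0,0.3,-1],[-0.1,0.7,-1],[-0.2,1.2,-1],[-0.3,1.8,-1],[-0.43,2.4,-1],[-0.43,2.4,-1],[-0.43,2.4,-1],[-0.43,2.4,-1],[-0.43,2.4,-1]], rot=[[0,0,1],[0,0,2.4],[0,0,3.8],[0,0,5.2],[0,0,6.6],[0,0,8],[0,0,9.4],[0,0,10.8],[0,0,12.2],[0,0,13.6]], gripper=0)

```text
clock: 25.2
tool_pos: [0.5715, -0.2239, 0.2083]
ee_rot: [-3.001, -0.92, 0.004]
ft_force: [0.5, 0.4, -0.1]
width: 0.0932
gripper_force: 0.0
```

```bash
cat >> h.py <<'E'
N=N+.0048*ex-.0003*ey   # corrected by the wrist camera
E
python3 - <<'E'
from h import *
from plant import readout
s=readout.state();print(tp(s["tool_pos"][None]),s["width"],s["joint_positions"].round(2),go(s,press(.017,.096,.19),-64.05))
E
```

```text
[[ 16.7085914   95.73808654 208.34059998]] 0.09317895307374764 [-0.55  0.39  1.41 -0.    1.34  0.42] (array([0.006, 0.01 , 0.458]), array([-0.029,  0.016,  1.356]))
```

>>> carry_out(offset=[[0,0,0.1],[0,0,0.2],[0,0,0.3],[0,0,0.4],[0,0,0.4],[0,0,0.4],[0,0,0.4],[0,0,0.4],[0,0,0.4],[0,0,0.4]], rot=[[0,0,1.36],[0,0,1.36],[0,0,1.36],[0,0,1.36],[0,0,1.36],[0,0,1.36],[0,0,1.36],[0,0,1.36],[0,0,1.36],[0,0,1.36]])

```text
clock: 26.2
tool_pos: [0.5721, -0.2244, 0.1946]
ee_rot: [3.059, 0.714, 0.0]
ft_force: [-0.1, 0.1, -1.0]
width: 0.0929
gripper_force: 0.0
```

Run:
```python
from h import *
from plant import readout,camera
s=readout.state();print(tp(s["tool_pos"][None]),go(s,press(.017,.096,.114),-64.05))
c=camera("wrist");a=cv2.cvtColor(c["img"],cv2.COLOR_RGB2BGR);b=cv2.cvtColor(camera("side")["img"],cv2.COLOR_RGB2BGR)[160:310,250:400]
cv2.imwrite("pics/pd.png",np.hstack([cv2.resize(a,(400,300)),cv2.resize(b,(300,300),interpolation=2)]))
B=tp(cloud(c).reshape(-1,3)) ;k=B[(B[:,2]>128)&(B[:,2]<168)&(B[:,0]>50)&(B[:,0]<90)&(B[:,1]>60)&(B[:,1]<110)];print(len(k),np.percentile(k,[2,50,98],axis=0).round(1))
```

```text
[[ 17.41881368  96.12760583 194.55053955]] (array([-0.004, -0.011,  2.014]), array([ 0.003, -0.002,  0.053]))
979 [[ 60.9  61.1 130.9]
 [ 66.8  81.4 147.1]
 [ 80.  102.4 166. ]]
```

View pics/pd.png

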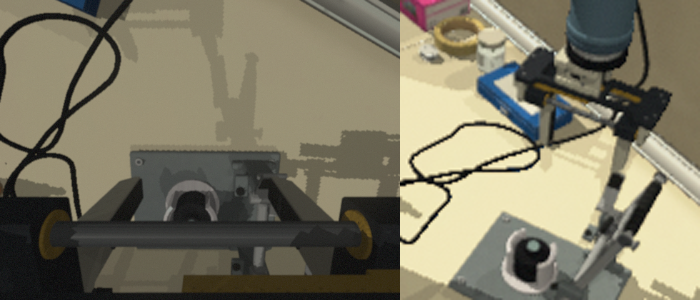

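The wrist half shows the stack at (190,205) and the right finger at (320,210). The side half shows that finger's tip at (618,165), directly above the paddle at (610,195). I push down.

>>> carry_out(offset=[[0,0,0.3],[0,0,0.55],[0,0,0.75],[0,0,0.95],[0,0,1.15],[0,0,1.35],[0,0,1.55],[0,0,1.75],[0,0,1.9],[0,0,2.0]], rot=[[0,0,0],[0,0,0],[0,0,0],[0,0,0],[0,0,0],[0,0,0],[0,0,0],[0,0,0],[0,0,0],[0,0,0]])

```text
clock: 27.3
tool_pos: [0.5774, -0.2257, 0.1193]
ee_rot: [3.051, 0.713, 0.018]
ft_force: [5.7, 6.3, 29.2]
width: 0.093
gripper_force: 12.9
```

Run:
```python
from h import *
from plant import readout,camera
s=readout.state();print(tp(s["tool_pos"][None]),s["ft_force"])
b=cv2.cvtColor(camera("side")["img"],cv2.COLOR_RGB2BGR)[200:320,280:400];a=cv2.cvtColor(camera("scene")["img"],cv2.COLOR_RGB2BGR)[130:250,310:430]
cv2.imwrite("pics/pd2.png",np.hstack([cv2.resize(a,(390,390),interpolation=2),cv2.resize(b,(390,390),interpolation=2)]))
```

```text
[[ 20.93437546 100.31051597 119.29622072]] [ 5.7194982   6.33719555 29.19607399]
```

View pics/pd2.png

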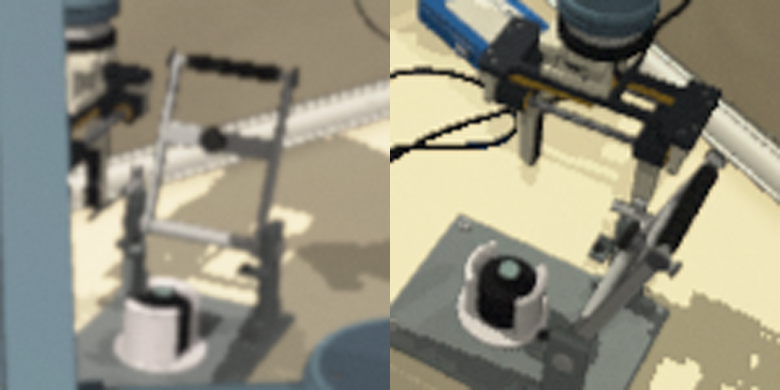

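The scene half shows the catch bar standing up at (135,180) beside the left post, the lever still raised with its grip at (235,70), and the stack in the nest at (165,310). I raise and move over the grip.

>>> carry_out(offset=[[0,0,-0.5],[0,0,-1.7],[0,0,-2.9],[0,0,-4.1],[0,0,-4.9],[-0.7,0.9,-4.9],[-1.4,1.8,-4.9],[-2.1,2.6,-4.9],[-2.4,2.98,-4.9],[-2.4,2.98,-4.9]], rot=[[0,0,0],[0,0,0],[0,0,0],[0,0,0],[0,0,0],[0,0,0],[0,0,0],[0,0,0],[0,0,0],[0,0,0]], gripper=0)

```text
clock: 28.4
tool_pos: [0.5375, -0.3763, 0.3088]
ee_rot: [-3.059, -0.707, 0.002]
ft_force: [1.1, 0.8, -0.2]
width: 0.0931
gripper_force: 0.0
```

Run:
```python
from h import *
from plant import readout,camera
s=readout.state();t=tp(s["tool_pos"][None])[0];print(t,s["ft_force"])
c=camera("wrist");a=cv2.cvtColor(c["img"],cv2.COLOR_RGB2BGR)
A=tp(cloud(c).reshape(-1,3));g=c["img"].sum(2).ravel().astype(int)
k=A[(A[:,2]>215)&(A[:,2]<247)&(abs(A[:,0]-136)<25)&(abs(A[:,1])<41)];print('grip',len(k),np.percentile(k,[1,50,99],axis=0).round(1))
top=k[k[:,2]>np.percentile(k[:,2],80)];print(top.mean(0))
k=A[(A[:,2]>100)&(A[:,2]<175)&(A[:,0]>55)&(A[:,0]<90)&(A[:,1]>57)&(A[:,1]<112)];print('catch',len(k),np.percentile(k,[1,50,99],axis=0).round(1))
b=cv2.cvtColor(camera("scene")["img"],cv2.COLOR_RGB2BGR)[130:250,310:430]
cv2.imwrite("pics/gr.png",np.hstack([cv2.resize(a,(480,360)),cv2.resize(b,(320,360),interpolation=2)]))
print(go(s,press(.136,0,.231),-64.05))
```

```text
[138.85882394  -1.43899641 308.77498722] [ 1.10663457  0.79725446 -0.16707946]
grip 2617 [[127.7 -39.8 232.3]
 [135.4   2.9 238. ]
 [143.   40.3 240.3]]
[135.45390199   3.03151371 239.52157666]
catch 975 [[ 61.9  57.2 100.6]
 [ 73.7  72.9 121.1]
 [ 89.3  95.1 146.5]]
(array([ 0.038, -0.068,  1.944]), array([-0.016,  0.009,  0.015]))
```

View pics/gr.png

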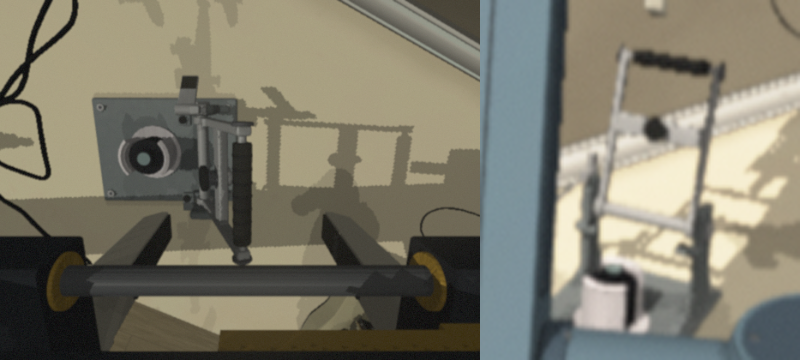

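The wrist half shows the ribbed grip at (242,195) and the paddle folded down at (188,90); the scene half shows the bar up at (592,165). I descend on the grip.

>>> carry_out(offset=[[0.04,-0.08,0.5],[0.04,-0.08,1],[0.04,-0.08,1.4],[0.04,-0.08,1.7],[0.04,-0.08,1.9],[0.04,-0.08,1.93],[0.04,-0.08,1.93],[0.04,-0.08,1.93],[0.04,-0.08,1.93],[0.04,-0.08,1.93]], rot=[[0,0,0],[0,0,0],[0,0,0],[0,0,0],[0,0,0],[0,0,0],[0,0,0],[0,0,0],[0,0,0],[0,0,0]], gripper=0.3)

```text
clock: 29.5
tool_pos: [0.5388, -0.3704, 0.2338]
ee_rot: [3.059, 0.713, 0.001]
ft_force: [-0.5, -1.0, -0.4]
width: 0.0649
gripper_force: 0.0
```

>>> carry_out(offset=[[0,0,0],[0,0,0],[0,0,0],[0,0,0],[0,0,0],[0,0,0],[0,0,0],[0,0,0],[0,0,0],[0,0,0]], rot=[[0,0,0],[0,0,0],[0,0,0],[0,0,0],[0,0,0],[0,0,0],[0,0,0],[0,0,0],[0,0,0],[0,0,0]], gripper=1, newtons=45)

```text
clock: 30.5
tool_pos: [0.5389, -0.3706, 0.2333]
ee_rot: [3.059, 0.713, 0.001]
ft_force: [1.0, -3.3, -0.4]
width: 0.0152
gripper_force: 45.0
```

Run:
```python
from h import *
from plant import readout
s=readout.state();t=tp(s["tool_pos"][None])[0];print(t,s["ft_force"],s["width"],s["gripper_force"])
for th in np.arange(0,1.921,.16):
    a=np.radians(110)-0  # grip angle from +x axis: 70 deg raised, grows to 180
    f=np.radians(70)+th;d=np.array([85+150*np.cos(f),90+150*np.sin(f)]);d0=np.array([85+150*np.cos(np.radians(70)),90+150*np.sin(np.radians(70))])
    e=d-d0;print(th.round(2),'off y',(e[0]/40).round(2),'z',(-e[1]/40).round(2))
```

```text
[134.35361683   2.30085734 233.28081231] [ 0.97474747 -3.32700986 -0.3658124 ] 0.015153184829823585 44.99536335468292
0.0 off y 0.0 z -0.0
0.16 off y -0.58 z -0.16
0.32 off y -1.17 z -0.22
0.48 off y -1.77 z -0.19
0.64 off y -2.36 z -0.07
0.8 off y -2.92 z 0.15
0.96 off y -3.43 z 0.45
1.12 off y -3.9 z 0.83
1.28 off y -4.29 z 1.28
1.44 off y -4.61 z 1.79
1.6 off y -4.84 z 2.34
1.76 off y -4.98 z 2.93
1.92 off y -5.03 z 3.52
```

>>> carry_out(offset=[[0,-0.29,-0.09],[0,-0.58,-0.16],[0,-0.88,-0.2],[0,-1.17,-0.22],[0,-1.47,-0.22],[0,-1.77,-0.19],[0,-2.07,-0.14],[0,-2.36,-0.07],[0,-2.64,0.03],[0,-2.92,0.15]], rot=[[0,0,0],[0,0,0],[0,0,0],[0,0,0],[0,0,0],[0,0,0],[0,0,0],[0,0,0],[0,0,0],[0,0,0]])

```text
clock: 31.5
tool_pos: [0.4877, -0.265, 0.2266]
ee_rot: [3.058, 0.714, 0.004]
ft_force: [9.7, -6.5, -10.8]
width: 0.0148
gripper_force: 45.0
```

>>> carry_out(offset=[[0,-0.26,0.14],[0,-0.51,0.3],[0,-0.75,0.48],[0,-0.98,0.68],[0,-1.18,0.9],[0,-1.37,1.13],[0,-1.54,1.38],[0,-1.69,1.64],[0,-1.81,1.91],[0,-1.92,2.19]], rot=[[0,0,0],[0,0,0],[0,0,0],[0,0,0],[0,0,0],[0,0,0],[0,0,0],[0,0,0],[0,0,0],[0,0,0]])

```text
clock: 32.5
tool_pos: [0.4551, -0.1973, 0.1412]
ee_rot: [3.054, 0.713, 0.008]
ft_force: [7.6, -3.7, 3.9]
width: 0.0149
gripper_force: 45.0
```

Run:
```python
from h import *
from plant import readout,camera
s=readout.state();t=tp(s["tool_pos"][None])[0];print(t,s["ft_force"],s["width"],s["gripper_force"])
print('lever from tcp',np.arctan2(t[2]-90,t[0]-85)-np.radians(70),np.hypot(t[2]-90,t[0]-85))
c=camera("side");A=tp(cloud(c).reshape(-1,3))
k=A[(np.hypot(A[:,0]+65,A[:,2]-120)<70)&(abs(A[:,1])>47)&(abs(A[:,1])<57)&(A[:,2]>60)];print(len(k))
print(go(s,press(-.065,.002,.090),-64.05))
```

```text
[-58.09959794   2.75989182 141.15850824] [ 7.56131779 -3.69724406  3.88287088] 0.01485464567242615 44.99545991420746
lever from tcp 1.5765190398100235 151.9693649948764
149
(array([-0.023, -0.181,  1.278]), array([ 0.06 , -0.037,  0.053]))
```

>>> carry_out(offset=[[0,-0.07,0.28],[0,-0.12,0.56],[0,-0.15,0.8],[0,-0.17,1.0],[0,-0.18,1.1],[0,-0.18,1.18],[0,-0.18,1.25],[0,-0.18,1.3],[0,-0.18,1.3],[0,-0.18,1.3]], rot=[[0,0,0],[0,0,0],[0,0,0],[0,0,0],[0,0,0],[0,0,0],[0,0,0],[0,0,0],[0,0,0],[0,0,0]])

```text
clock: 33.55
tool_pos: [0.4517, -0.19, 0.0917]
ee_rot: [3.056, 0.713, 0.008]
ft_force: [-0.9, 5.1, 27.4]
width: 0.015
gripper_force: 45.0
```

Run:
```python
from h import *
from plant import readout,camera
s=readout.state();t=tp(s["tool_pos"][None])[0];print(t,s["ft_force"],s["width"],s["gripper_force"],s["clock"])
print('lever from tcp',np.arctan2(t[2]-90,t[0]-85)%(2*np.pi)-np.radians(70),np.hypot(t[2]-90,t[0]-85))
c=camera("side");A=tp(cloud(c).reshape(-1,3))
for y0 in(-52,52):
    k=A[(abs(A[:,1]-y0)<7)&(A[:,0]>-60)&(A[:,0]<60)&(A[:,2]>80)&(A[:,2]<115)]
    if len(k)>8: print(y0,len(k),np.polyfit(k[:,0],k[:,2],1),np.percentile(k[:,2],[5,50,95]))
b=cv2.cvtColor(c["img"],cv2.COLOR_RGB2BGR)[200:340,250:400];a=cv2.cvtColor(camera("scene")["img"],cv2.COLOR_RGB2BGR)[130:270,310:440]
cv2.imwrite("pics/fin.png",np.hstack([cv2.resize(a,(380,400),interpolation=2),cv2.resize(b,(400,400),interpolation=2)]))
```

```text
[-66.21703698   2.89495512  91.65035421] [-0.92709859  5.09135747 27.39446115] 0.014957998788563222 45.00386416912079 33.55
lever from tcp 1.9089487991492775 151.2260425428875
-52 215 [-1.53329016e-02  9.43672329e+01] [86.15633583 95.60598139 99.40737809]
52 129 [-2.79095271e-02  9.39966369e+01] [85.43333396 94.81341129 98.87349406]
```

View pics/fin.png

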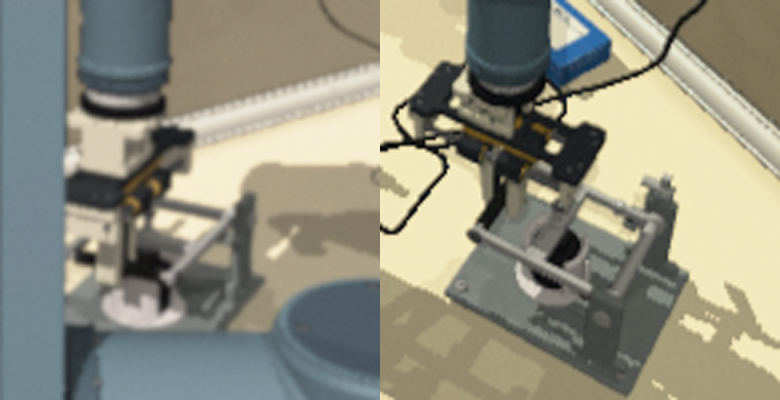

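The final picture shows the lever level (arms from (480,232) to (600,290) in the side half), held at the grip, with the pad on the stack at (560,245). One small extra push confirms the stop.

>>> carry_out(offset=[[0,0,0.05],[0,0,0.05],[0,0,0.05],[0,0,0.05],[0,0,0.05],[0,0,0.05],[0,0,0.05],[0,0,0.05],[0,0,0.05],[0,0,0.05]], rot=[[0,0,0],[0,0,0],[0,0,0],[0,0,0],[0,0,0],[0,0,0],[0,0,0],[0,0,0],[0,0,0],[0,0,0]])

```text
clock: 34.65
tool_pos: [0.4518, -0.19, 0.0914]
ee_rot: [3.055, 0.714, 0.009]
ft_force: [-6.0, 8.9, 43.1]
width: 0.0144
gripper_force: 45.0
```

>>> carry_out(offset=[[0,0,-0.04],[0,0,-0.04],[0,0,-0.04],[0,0,-0.04],[0,0,-0.04],[0,0,-0.04],[0,0,-0.04],[0,0,-0.04],[0,0,-0.04],[0,0,-0.04]], rot=[[0,0,0],[0,0,0],[0,0,0],[0,0,0],[0,0,0],[0,0,0],[0,0,0],[0,0,0],[0,0,0],[0,0,0]])

```text
clock: 35.65
tool_pos: [0.4517, -0.19, 0.0916]
ee_rot: [3.055, 0.713, 0.008]
ft_force: [-1.9, 5.3, 30.0]
width: 0.015
gripper_force: 45.0
```

Run:
```python
from plant import readout,r
s=readout.state();print(s["tool_pos"],s["ft_force"],s["gripper_force"]);print(r.hand_in())
```

```text
[ 0.45171837 -0.18995803  0.09159989] [-1.87300428  5.2731876  30.00558021] 45.006635785102844
the job is handed in; nothing more can be done
None
```

I loaded the cup, ring and cap in order, flipped the catch off, pulled the lever down to its stop, and handed the job in at about 36 s still holding it with about 30 N; the hand-in returned no verdict.

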